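# Unlock the parts drawer with its key

## Task

Take the key out of its wooden stand, put it in the lock on top of the small locked drawer unit, feeling gently for the angle of the keyway, and push it fully home. Only then turn it clockwise until the hidden bolt lets go and the drawer springs open, and leave the key in the lock, still fully home. Never force the key, neither when it is not lined up nor at the end of its turn, and leave the mug, the lens and the card case alone.

Things in the scene. Friction and masses are not known exactly. Their poses are not given: they have to be found in the camera images.
- key_bow (a point): Centre of the upright key's bow, where to grip: a black slab 34 mm wide (along x), 10 mm thick (along y), 34 mm high; z up. From 17 to 21 mm below lies a round steel shoulder 28 mm across, under it a steel shank 9 mm across, whose tip is 53 mm below this point. The key is the same after half a turn. Mass about 70 g.
- key_shoulder (a point): Centre of the underside of the key's shoulder, 21 mm below the bow's centre and 32 mm above the tip; axes as the bow's.
- key_wings (a point): Centre of the key's two wings, on its axis: one flat steel plate through the shank, 20 mm wide along x, 4 mm thick along y, 14 mm high, its lower edge 8 mm above the tip; axes as the bow's.
- key_tip (a point): Tip of the key's shank, on its axis; the last 4 mm taper to 5 mm across. Axes as the bow's.
- stand: Fixed wooden block 56 x 50 x 45 mm high, origin at the centre of its underside. The key stands in a 22.5 x 11.5 mm hole in its middle, the shoulder on the top face; it comes clear when lifted 32 mm.
- lock_mouth (a point): Centre of the lock, at the top of its flat steel ring (48 mm outside, 24 mm hole, 3 mm high) on the unit's top. x points to the back of the unit, z up: the axes of the unit, not of the keyway. The key is fully home when its shoulder rests on the ring, level with this point (tip 32 mm below). Forces between key and unit above 30 N damage the lock.
- keyway (a point): Centre of the brass plug's face, 3 mm below the lock mouth; axes of the unit. It has an 11 mm hole for the shank and across it a slot 23 x 5.6 mm for the wings. The slot's angle is not measured: its length lies up to 0.65 rad either way from this x axis. The wings drop in only within about 0.1 rad; else they stop on the face with the tip 8 mm in: press lightly, lift, turn, retry.
- cabinet: Fixed grey drawer unit, 200 mm deep (x, front to -x), 180 mm wide, 110 mm high, origin at the centre of its underside; lock 55 mm in front of the middle of its top. Friction of 0.12 N m holds the plug; the key turns it clockwise from above. The bolt lets go with the slot about 0.85 rad clockwise of the unit's x axis (0.2 to 1.5 rad of turn); a hard stop follows at 1.15 rad.
- drawer (a joint): How far the drawer is out, in m: 0 shut, 0.045 fully out. A spring of about 4 N pushes it out to the front (-x of the unit) within a second once the bolt lets go. Blue front 170 mm wide, 96 mm high, with a bar handle.
- mug: White mug, 84 mm across, 100 mm high, handle at its +y, origin at the centre of its underside; leave alone
- lens: Black camera lens standing upright, 48 mm across, 50 mm high, origin at the centre of its underside; leave alone
- cardcase: Clear flat memory card case 70 x 50 x 18 mm high, origin at the centre of its underside; leave alone

How it is judged (in metres and radians):
On the way, in this order (a step that is already met when the one before it is completed fails the run):
1. the key is fully home in the lock while the drawer is still shut (z of key_shoulder in the frame of lock_mouth below 0.0025 m and horizontal distance between key_shoulder and lock_mouth below 0.004 m and value of joint drawer below 0.005 m), for 0.2 s.
2. the bolt is released and the drawer has sprung open with the key home in the lock (value of joint drawer above 0.03 m and z of key_shoulder in the frame of lock_mouth below 0.004 m and horizontal distance between key_shoulder and lock_mouth below 0.004 m), for 0.2 s.
At the end, for the whole second after the job is handed in: The drawer is out by more than 30 mm and at rest; the key is released and at rest in the lock, its shoulder within 4 mm of the lock's ring in height and within 4 mm of the lock's axis (all of step 2 and linear speed of key below 0.02 m/s and velocity of joint drawer below 0.02 m/s); the robot touches nothing.
It fails at once if the key is forced: contact force between the key and the drawer unit above 30 N (contact force between key and cabinet above 30 N).
It fails at once if a bystander (mug, lens or card case) is moved by more than 15 mm (distance of any of mug, lens, cardcase from where it was at the start of the episode above 0.015 m).
It also fails if it takes over 64 s, if anything falls off the work surface, if the arm or the gripper's body presses on something with over 40 N, if the wrist force passes 120 N, or if a joint passes its speed limit or range.

## Robot

A 6-joint arm with a two-finger parallel gripper is mounted at the origin on the work surface. World frame = base frame: x ahead of the robot, y to its left, z up, the work surface at z = 0. Lengths are in mm, angles in rad, forces in N, time in s.
With the tool pointing down it reaches from about 350 to 975 mm from the base axis. Payload 7.1 kg.
Tool frame: the origin (TCP) lies between the finger pads; the fingertips stand 8 mm ahead of it and the grasp point (between the pads) lies 11 mm behind it; x points along the fingers, y is the direction in which the jaws open and shut, and the axes are right-handed (so a half turn about x gives the same grasp; the last joint's range is limited). The gripper opens to 88 mm and grips with 3 to 60 N. Pads are 20 mm wide; open, the fingers measure 115 mm over their backs; the gripper's body (75 mm by 178 mm) begins 61 mm behind the grasp point.
Start: joints at [-1.295, 0.423, 1.63, -0, 1.089, -0.019], TCP at [181.611, -598.015, 230.675] pointing down, gripper open.
Joint ranges: [-3, 3], [-0.9, 2.11], [0.09, 2.58], [-1.31, 4.45], [0.11, 2.69], [-2.54, 2.54]. Speed limits (rad/s): [2.39, 2.39, 3.01, 3.14, 3.14, 3.14].

## Interface

Orientations are given as a rotation vector (axis times angle).
In Python, from workcell import ctrl gives the robot as it stands.
- The arm moves only by the tool apply_moves, never from a script. Its argument "increments" is a list of rows, each an object with "gripper": the opening in per cent of the stroke, from 0 (shut) to 100 (fully open); "delta_pos": the shift along the tool's x, y, z in cm, a list of three; "dr": the turn, a rotation vector about the tool's x, y, z in rad, a list of three. In form: [{"gripper": gripper, "delta_pos": [dx, dy, dz], "dr": [ax, ay, az]}, ...]. A call has exactly 5 rows; each row shifts and turns the commanded pose from where the row before left it, along the tool's axes as they then stand; what a row does not reach is not made up. A row lasts 1/12 s, in which the tool goes at most 41.7 mm and 7.16 degrees, less where a joint would pass 70% of its speed; a pose out of reach is approached as far as the arm can. A call with a gripper value outside its range is refused whole. The fingers move at their own pace and stop on an object; the grip force is fixed at half the most. Time passes only in rows, so rows that do not move let the fingers close, or fill a call up. It gives the time, the measured TCP pose, the force and the opening at its end, in the units of the state.
- ctrl.get_obs(): the state, without advancing time (a new reading comes with each control period).
- ctrl.get_image(name): name is "scene" or "top" or "wrist"; returns a dict with "img" (400x640x3 uint8, red, green, blue), "range_z" (400x640 float32, mm along the optical axis (not along the pixel's ray), 0 where there is no reading), "mtx" (3x3 intrinsics, pixels), "rvec" (rotation vector, rad) and "tvec" (3), from world to camera coordinates, as OpenCV has them. Camera axes: x right, y down, z forward; pixel columns grow to the right and rows downward; lengths in mm; the calibration is good to about 2 mm. A picture is of the moment at which its call begins.
- ctrl.close_job(): hands the job in, once; it reports no verdict.
The state is a dict: "t": time; "qpos": joint angles; "qvel": joint speeds; "joint_torque": joint torques, N m; "ee_pos": TCP position; "orientation": TCP orientation; "ft_force": force on the tool from outside, world axes, zero at the start; "moment": the same for the moment, N m; "width": finger opening in mm.
Only numpy, scipy, OpenCV 4.12 (cv2) and the standard library are available. Lean on these libraries where they do the work, as an engineer would, in place of code of your own. Each camera call takes 0.05 s, during which the arm holds its last target. There are 200 camera calls.

## Working session

There is one attempt and no reset: what is moved stays moved. The work goes in short steps, Python scripts to look and compute and a tool call to move; the robot and the scene stay as the last step left them, time stands still between calls to the robot, and variables do not carry over. Pictures are saved under pics/ and viewed, about 8 in all and at most 12, crops included, and the job is handed in when it is done.

Besides the shell and the picture viewer there is one more tool, called after "Call:" by a JSON object that holds its "method" and its "body", one argument or row to a line. apply_moves: Moves the arm, as the interface text tells. Its arguments: {"type":"object","properties":{"increments":{"type":"array","items":{"type":"object","properties":{"gripper":{"type":"number"},"delta_pos":{"type":"array","items":{"type":"number"}},"dr":{"type":"array","items":{"type":"number"}}}}}},"required":["increments"]}

```bash
mkdir -p pics; ls
cat > h.py <<'E'
import numpy as np,cv2
from workcell import ctrl
from scipy.spatial.transform import Rotation as R
def pts(d):
    z=d["range_z"];K=d["mtx"];v,u=np.mgrid[:z.shape[0],:z.shape[1]]
    c=np.stack([(u-K[0,2])/K[0,0]*z,(v-K[1,2])/K[1,1]*z,z],-1)
    M=R.from_rotvec(np.ravel(d["rvec"])).as_matrix()
    return (c-np.ravel(d["tvec"]))@M
def ray(d,u,v,zp):
    K=d["mtx"];M=R.from_rotvec(np.ravel(d["rvec"])).as_matrix()
    o=-M.T@np.ravel(d["tvec"]);r=M.T@np.array([(u-K[0,2])/K[0,0],(v-K[1,2])/K[1,1],1])
    return o+r*(zp-o[2])/r[2]
def save(n,im,s=1):
    cv2.imwrite("pics/"+n,cv2.resize(im[:,:,::-1],None,fx=s,fy=s,interpolation=cv2.INTER_CUBIC))
E
python3 - <<'E'
from h import *
o=ctrl.get_obs();print(o)
print(R.from_rotvec(o["orientation"]).as_matrix().round(3))
import pickle
for n in["top","scene"]:
    d=ctrl.get_image(n);pickle.dump(d,open(n+".pkl","wb"));save(n+".png",d["img"],1.25)
    M=R.from_rotvec(np.ravel(d["rvec"])).as_matrix();print(n,-M.T@np.ravel(d["tvec"]),M[2])
E
```

```text
pics
{'t': 0.0, 'qpos': array([-1.29501432e+00,  4.23860635e-01,  1.63068691e+00, -2.99843311e-05,
        1.08861276e+00, -1.90131072e-02]), 'qvel': array([-1.22653364e-03, -1.14131117e-03,  8.81048093e-04, -6.55285629e-04,
       -8.91462630e-04, -9.67598345e-06]), 'joint_torque': array([ 2.29672414e-04, -5.44631875e+01, -2.73667413e+01,  6.44427328e-02,
        2.28093902e-02, -1.37008428e-04]), 'ee_pos': array([ 181.44889251, -597.50543088,  229.89055329]), 'orientation': array([ 2.06338527,  0.30802792, -2.06385894]), 'ft_force': array([ 0.85494511,  0.27604704, -0.29438083]), 'moment': array([-0.07387972, -0.04190314,  0.0410742 ]), 'width': 87.81051842438731}
[[-0.     0.291 -0.957]
 [ 0.002 -0.957 -0.291]
 [-1.    -0.002 -0.   ]]
top [ 336.22544044   -6.20182421 1152.44632177] [ 0.20210826 -0.01741356 -0.97920836]
scene [ 939.81666287 -131.22643921  772.61327804] [-0.45919572  0.15372183 -0.87493365]
```

View pics/top.png

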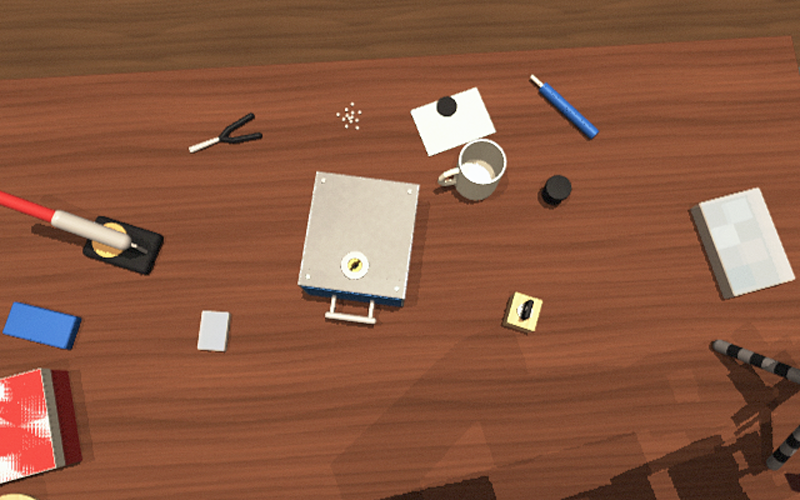

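View pics/scene.png

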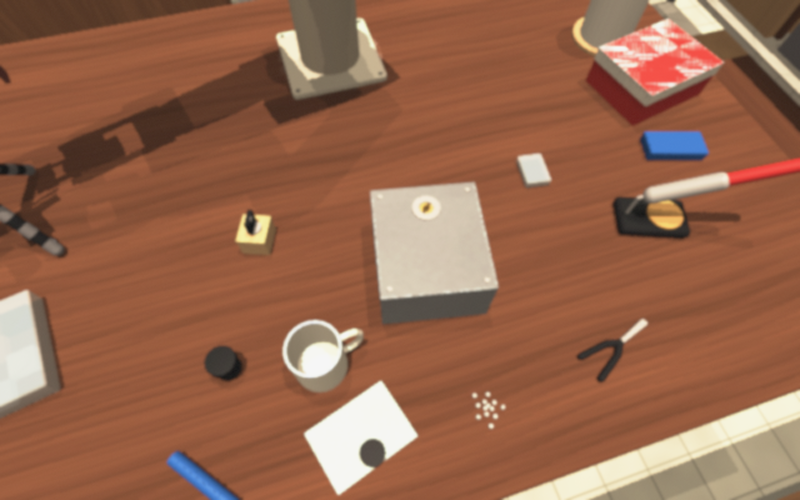

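Run:
```python
from h import *
import pickle
D={n:pickle.load(open(n+".pkl","rb")) for n in["top","scene"]}
d=D["top"]; P=pts(d)
m=(abs(P[...,2]-110)<6)&(P[...,1]>-60)&(P[...,1]<330)&(P[...,0]>250)&(P[...,0]<700)&(d["range_z"]>0)
n,l,s,c=cv2.connectedComponentsWithStats(m.astype(np.uint8));i=1+s[1:,4].argmax()
q=P[l==i];print("cab z",np.median(q[:,2]),cv2.minAreaRect(q[:,:2].astype(np.float32)))
box=cv2.boxPoints(cv2.minAreaRect(q[:,:2].astype(np.float32)));print(box)
for n,(u,v) in dict(top=(355,265),scene=(427,208)).items():
    d=D[n];u/=1.25;v/=1.25;print(n,"lock",ray(d,u,v,113))
    im=d["img"];g=im.min(2);w=np.zeros(g.shape,bool);w[int(v)-14:int(v)+15,int(u)-16:int(u)+17]=1
    k=im[int(v)-14:int(v)+15:4,int(u)-16:int(u)+17:4];print(g[int(v),int(u)-16:int(u)+17])
for n,(u,v) in dict(top=(523,312),scene=(254,230)).items():
    d=D[n];u=int(u/1.25);v=int(v/1.25);im=d["img"].astype(int);P=pts(d)
    w=np.zeros(im.shape[:2],bool);w[v-28:v+25,u-25:u+25]=1
    st=w&(P[...,2]>36)&(d["range_z"]>0);
    r=cv2.minAreaRect(P[w&(abs(P[...,2]-45)<5)][:,:2].astype(np.float32));print(n,"stand",r,np.median(P[w&(abs(P[...,2]-45)<5)][:,2]))
    b=w&(P[...,2]>60)&(P[...,2]<95);print("bow",b.sum(),P[b].mean(0),cv2.minAreaRect(P[b][:,:2].astype(np.float32)))
    save("c_"+n+".png",d["img"][v-30:v+30,u-30:u+30],6)
```

```text
cab z 110.36939624355216 ((587.7319946289062, 40.34938049316406), (180.4547119140625, 203.11581420898438), 78.90682220458984)
[[470.71146 -28.65187]
 [670.0321  -67.73239]
 [704.75256 109.35063]
 [505.4319  148.43115]]
top lock [534.26080314  49.08911049 113.        ]
[193 193 192 190 155 239 240 242 245 252 159 151 127  55  36  34  13  24
  64 132 150 145 246 245 245 248 254 159 183 194 192 193 190]
scene lock [538.14697596  51.11627181 113.        ]
[178 178 179 180 191 206 217 221 219 209 182 146 118  92  69  58  55  65
  85 109 136 169 202 217 219 218 212 197 184 180 179 180 180]
top stand ((446.017333984375, -240.215576171875), (50.79633712768555, 56.84202575683594), 68.97467041015625) 45.170279798668616
bow 104 [ 444.97819869 -238.63580098   78.15681294] ((445.4658508300781, -240.3815155029297), (11.034127235412598, 34.194210052490234), 68.19952392578125)
scene stand ((446.5035095214844, -240.00851440429688), (51.161407470703125, 58.26204299926758), 67.95817565917969) 46.37194348327969
bow 135 [ 450.68103878 -239.27909416   76.80061309] ((447.9577941894531, -239.858154296875), (10.521602630615234, 32.84915542602539), 69.1110610961914)
```

Call:
{"method": "apply_moves", "body": {
  "increments": [
    {"gripper": 100, "delta_pos": [0, -1.763, -2.383], "dr": [0, 0, 0]},
    {"gripper": 100, "delta_pos": [0, -1.763, -2.383], "dr": [0, 0, 0]},
    {"gripper": 100, "delta_pos": [0, -1.763, -2.383], "dr": [0, 0, 0]},
    {"gripper": 100, "delta_pos": [0, -1.763, -2.383], "dr": [0, 0, 0]},
    {"gripper": 100, "delta_pos": [0, -1.763, -2.383], "dr": [0, 0, 0]}
  ]
}}

```text
t: 0.52
ee_pos: [270.4, -477.6, 230.3]
orientation: [2.063, 0.307, -2.064]
ft_force: [0.2, -0.5, 0.1]
width: 87.5
```

Call:
{"method": "apply_moves", "body": {
  "increments": [
    {"gripper": 100, "delta_pos": [0, -1.763, -2.383], "dr": [0, 0, 0]},
    {"gripper": 100, "delta_pos": [0, -1.763, -2.383], "dr": [0, 0, 0]},
    {"gripper": 100, "delta_pos": [0, -1.763, -2.383], "dr": [0, 0, 0]},
    {"gripper": 100, "delta_pos": [0, -1.763, -2.383], "dr": [0, 0, 0]},
    {"gripper": 100, "delta_pos": [0, -1.763, -2.383], "dr": [0, 0, 0]}
  ]
}}

```text
t: 0.93
ee_pos: [358.9, -358.7, 230.5]
orientation: [2.063, 0.307, -2.064]
ft_force: [0.0, -0.0, 0.6]
width: 87.8
```

Call:
{"method": "apply_moves", "body": {
  "increments": [
    {"gripper": 100, "delta_pos": [0, -1.763, -2.383], "dr": [0, 0, 0]},
    {"gripper": 100, "delta_pos": [0, -1.763, -2.383], "dr": [0, 0, 0]},
    {"gripper": 100, "delta_pos": [0, -1.763, -2.383], "dr": [0, 0, 0]},
    {"gripper": 100, "delta_pos": [0, -1.763, -2.383], "dr": [0, 0, 0]},
    {"gripper": 100, "delta_pos": [0, -1.763, -2.383], "dr": [0, 0, 0]}
  ]
}}

```text
t: 1.35
ee_pos: [447.3, -239.7, 230.5]
orientation: [2.063, 0.307, -2.064]
ft_force: [-0.2, -0.2, -0.5]
width: 87.8
```

Call:
{"method": "apply_moves", "body": {
  "increments": [
    {"gripper": 100, "delta_pos": [0, 0, 0], "dr": [-0.1236, 0, 0]},
    {"gripper": 100, "delta_pos": [0, 0, 0], "dr": [-0.1236, 0, 0]},
    {"gripper": 100, "delta_pos": [0, 0, 0], "dr": [-0.1236, 0, 0]},
    {"gripper": 100, "delta_pos": [0, 0, 0], "dr": [-0.1236, 0, 0]},
    {"gripper": 100, "delta_pos": [0, 0, 0], "dr": [-0.1236, 0, 0]}
  ]
}}

```text
t: 1.77
ee_pos: [446.7, -240.8, 230.4]
orientation: [1.671, 0.828, -1.671]
ft_force: [-0.3, -0.7, -0.1]
width: 87.7
```

Call:
{"method": "apply_moves", "body": {
  "increments": [
    {"gripper": 100, "delta_pos": [0, 0, 0], "dr": [-0.1236, 0, 0]},
    {"gripper": 100, "delta_pos": [0, 0, 0], "dr": [-0.1236, 0, 0]},
    {"gripper": 100, "delta_pos": [0, 0, 0], "dr": [-0.1236, 0, 0]},
    {"gripper": 100, "delta_pos": [0, 0, 0], "dr": [-0.1236, 0, 0]},
    {"gripper": 100, "delta_pos": [0, 0, 0], "dr": [-0.1236, 0, 0]}
  ]
}}

```text
t: 2.18
ee_pos: [446.5, -240.9, 230.4]
orientation: [1.234, 1.194, -1.234]
ft_force: [0.8, -0.8, 0.8]
width: 87.5
```

Call:
{"method": "apply_moves", "body": {
  "increments": [
    {"gripper": 100, "delta_pos": [0, 0, 0], "dr": [-0.1236, 0, 0]},
    {"gripper": 100, "delta_pos": [0, 0, 0], "dr": [-0.1236, 0, 0]},
    {"gripper": 100, "delta_pos": [0, 0, 0], "dr": [-0.1236, 0, 0]},
    {"gripper": 100, "delta_pos": [0, 0, 0], "dr": [-0.1236, 0, 0]},
    {"gripper": 100, "delta_pos": [0, 0, 0], "dr": [-0.1236, 0, 0]}
  ]
}}

```text
t: 2.6
ee_pos: [446.6, -241.0, 230.4]
orientation: [0.769, 1.431, -0.769]
ft_force: [-0.4, -0.6, -0.6]
width: 87.8
```

Call:
{"method": "apply_moves", "body": {
  "increments": [
    {"gripper": 100, "delta_pos": [0, 0, 0], "dr": [-0.1236, 0, 0]},
    {"gripper": 100, "delta_pos": [0, 0, 0], "dr": [-0.1236, 0, 0]},
    {"gripper": 100, "delta_pos": [0, 0, 0], "dr": [-0.1236, 0, 0]},
    {"gripper": 100, "delta_pos": [0, 0, 0], "dr": [-0.1236, 0, 0]},
    {"gripper": 100, "delta_pos": [0, 0, 0], "dr": [-0.1236, 0, 0]}
  ]
}}

```text
t: 3.02
ee_pos: [446.6, -241.0, 230.4]
orientation: [0.289, 1.552, -0.289]
ft_force: [-0.7, -0.4, 0.6]
width: 87.5
```

```bash
cat >> h.py <<'E'
def st():
    o=ctrl.get_obs();T=R.from_rotvec(o["orientation"]).as_matrix()
    print("t",round(o["t"],2),"tcp",o["ee_pos"].round(1),"F",o["ft_force"].round(1),"M",o["moment"].round(2),"w",round(o["width"],1),"yaw_y",np.degrees(np.arctan2(T[1,1],T[0,1])).round(2),"tilt",T[:,0].round(3),"q",o["qpos"].round(2))
    return o,T
def lookstand(name,pk):
    import pickle
    o,T=st();d=ctrl.get_image("wrist");pickle.dump(d,open(pk,"wb"));save(name,d["img"],1.25)
    M=R.from_rotvec(np.ravel(d["rvec"])).as_matrix();c=-M.T@np.ravel(d["tvec"])
    print("cam in tool",T.T@(c-o["ee_pos"]),"\n",(T.T@M.T).round(3))
    return o,T,d
E
python3 - <<'E'
from h import *
o,T,d=lookstand("w1.png","w1.pkl");P=pts(d)
ok=d["range_z"]>0
a=ok&(abs(P[...,2]-45)<6)&(np.hypot(P[...,0]-446,P[...,1]+240)<50)
print(a.sum(),cv2.minAreaRect(P[a][:,:2].astype(np.float32)) if a.sum() else 0,np.median(P[a][:,2]))
b=ok&(P[...,2]>74)&(P[...,2]<95)&(np.hypot(P[...,0]-446,P[...,1]+240)<40)
print(b.sum(),cv2.minAreaRect(P[b][:,:2].astype(np.float32)),np.median(P[b][:,2]))
E
```

```text
t 3.02 tcp [ 446.6 -241.   230.4] F [-0.7 -0.4  0.6] M [-0.02 -0.2   0.01] w 87.5 yaw_y 68.87 tilt [-0.001  0.    -1.   ] q [-0.52  0.25  1.89  0.    1.   -1.72]
cam in tool [-154.40395436   -0.66545364  -65.47713675] 
 [[ 0.001 -0.243  0.97 ]
 [ 1.     0.001 -0.001]
 [-0.001  0.97   0.243]]
1727 ((446.7408447265625, -243.06890869140625), (50.138328552246094, 56.21150588989258), 68.55911254882812) 45.52122712403105
286 ((446.6451721191406, -242.9178466796875), (8.530265808105469, 33.763816833496094), 68.72945404052734) 82.8526914266022
```

View pics/w1.png

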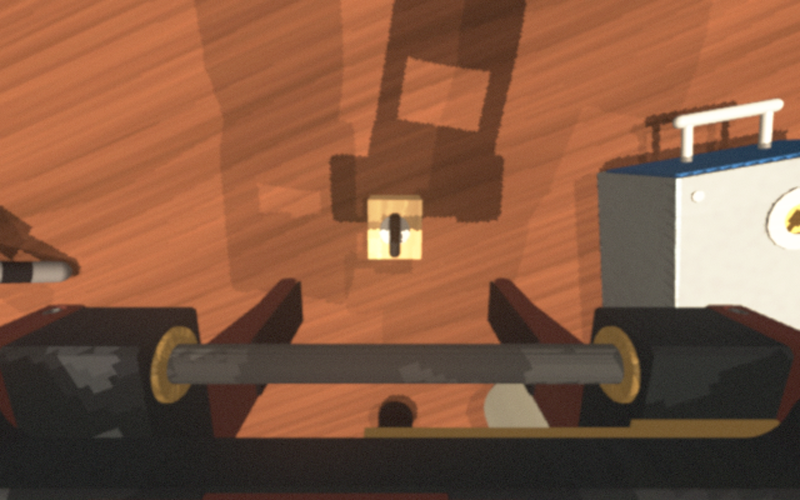

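Call:
{"method": "apply_moves", "body": {
  "increments": [
    {"gripper": 100, "delta_pos": [-0.68, 3.024, -0.221], "dr": [0, 0, 0]},
    {"gripper": 100, "delta_pos": [-0.68, 3.024, -0.221], "dr": [0, 0, 0]},
    {"gripper": 100, "delta_pos": [-0.68, 3.024, -0.221], "dr": [0, 0, 0]},
    {"gripper": 100, "delta_pos": [-0.68, 3.024, -0.221], "dr": [0, 0, 0]},
    {"gripper": 100, "delta_pos": [-0.68, 3.024, -0.221], "dr": [0, 0, 0]}
  ]
}}

```text
t: 3.48
ee_pos: [491.9, -95.0, 264.8]
orientation: [0.297, 1.551, -0.297]
ft_force: [0.5, 0.7, -0.7]
width: 88.0
```

Call:
{"method": "apply_moves", "body": {
  "increments": [
    {"gripper": 100, "delta_pos": [-0.68, 3.024, -0.221], "dr": [0, 0, 0]},
    {"gripper": 100, "delta_pos": [-0.68, 3.024, -0.221], "dr": [0, 0, 0]},
    {"gripper": 100, "delta_pos": [-0.68, 3.024, -0.221], "dr": [0, 0, 0]},
    {"gripper": 100, "delta_pos": [-0.68, 3.024, -0.221], "dr": [0, 0, 0]},
    {"gripper": 100, "delta_pos": [-0.68, 3.024, -0.221], "dr": [0, 0, 0]}
  ]
}}

```text
t: 3.9
ee_pos: [536.9, 49.9, 298.9]
orientation: [0.296, 1.551, -0.296]
ft_force: [0.2, -1.2, 0.9]
width: 87.5
```

Call:
{"method": "apply_moves", "body": {
  "increments": [
    {"gripper": 100, "delta_pos": [0, 0, 0], "dr": [0, 0, 0]},
    {"gripper": 100, "delta_pos": [0, 0, 0], "dr": [0, 0, 0]},
    {"gripper": 100, "delta_pos": [0, 0, 0], "dr": [0, 0, 0]},
    {"gripper": 100, "delta_pos": [0, 0, 0], "dr": [0, 0, 0]},
    {"gripper": 100, "delta_pos": [0, 0, 0], "dr": [0, 0, 0]}
  ]
}}

```text
t: 4.32
ee_pos: [536.4, 47.3, 298.3]
orientation: [0.295, 1.551, -0.296]
ft_force: [0.1, 0.9, 0.0]
width: 87.9
```

Run:
```python
from h import *
o,T,d=lookstand("w2.png","w2.pkl");P=pts(d);K=d["mtx"];M=R.from_rotvec(np.ravel(d["rvec"])).as_matrix()
p=M@np.array([534,50,113])+np.ravel(d["tvec"]);u,v=(K@p)[:2]/p[2];print(u,v)
u,v=int(u),int(v);save("w2c.png",d["img"][v-40:v+40,u-40:u+40],7)
print(d["img"][v-25:v+25:5,u-25:u+25:5].min(2))
print("top z",np.median(P[v-40:v+40,u-40:u+40,2]))
```

```text
t 4.32 tcp [536.4  47.3 298.3] F [0.1 0.9 0. ] M [ 0.05 -0.11  0.03] w 87.9 yaw_y 68.41 tilt [-0.001 -0.    -1.   ] q [ 0.07  0.22  1.75 -0.    1.17 -1.13]
cam in tool [-154.41734795   -0.68144718  -65.43694914] 
 [[ 0.001 -0.243  0.97 ]
 [ 1.     0.001 -0.001]
 [-0.001  0.97   0.243]]
318.17549046144313 179.7486099120284
[[125 126 128 127 128 127 126 126 128 126]
 [127 125 127 129 129 124 127 127 128 123]
 [130 125 125 135 163 166 159 130 126 124]
 [129 127 144 159 158 160 161 165 140 129]
 [125 129 159 123  87  76  88 120 116 110]
 [ 99 114 118  95  72  61  79 111 118 106]
 [156 215 190  89  72  72  81 112 199 191]
 [200 214 248 132  82  82  90 248 244 201]
 [225 225 251 249 123 151 243 246 220 211]
 [224 223 224 222 244 245 242 209 201 210]]
top z 110.45187585789748
```

View pics/w2c.png

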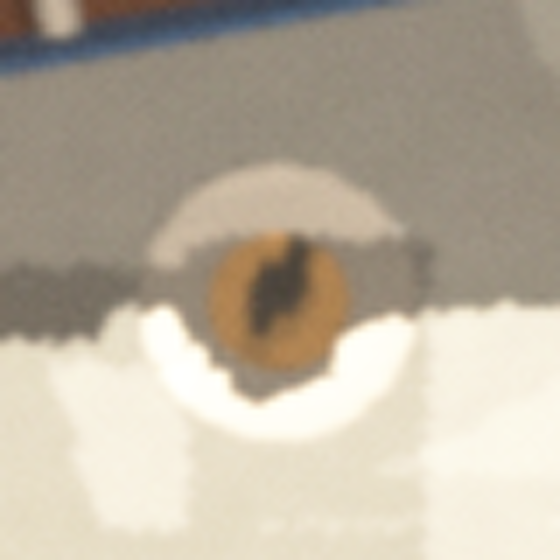

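Run:
```python
from h import *
import pickle
d=pickle.load(open("w2.pkl","rb"));im=d["img"]
f=lambda x,y:(278+(x+.5)/7-.5,139+(y+.5)/7-.5)
print("ring",ray(d,*f(278.5,302),113),"plug",ray(d,*f(279.5,301),110))
s=im[139:219,278:358].astype(int)
b=(s[...,0]-s[...,2]>50)
n,l,S,c=cv2.connectedComponentsWithStats(b.astype(np.uint8));i=1+S[1:,4].argmax();print(S[i],c[i])
cn=np.argwhere(l==i)[:,::-1].astype(np.float32);(cx,cy),r=cv2.minEnclosingCircle(cn);print(cx,cy,r,"plugC",ray(d,278+cx,139+cy,110))
v,u=np.mgrid[:80,:80];inn=(np.hypot(u-cx,v-cy)<r-1)&(s.max(2)<75)
q=np.array([ray(d,278+x,139+y,110)[:2] for y,x in np.argwhere(inn)]);print(len(q),q.mean(0))
w,V=np.linalg.eigh(np.cov(q.T));print("slot deg",np.degrees(np.arctan2(V[1,1],V[0,1])),w**.5)
for a,bb in[((258,330),(300,240))]:
    A,B=ray(d,*f(*a),110),ray(d,*f(*bb),110);D=A-B;print(A,B,np.degrees(np.arctan2(D[1],D[0])))
P=pts(d);ok=(d["range_z"]>0)&(abs(P[...,2]-110.4)<3);ok[:, :200]=0
save("x.png",im)
```

```text
ring [535.82558401  48.25172252 113.        ] plug [536.26082378  48.27313533 110.        ]
[ 29  32  21  21 257] [39.32684825 43.23735409]
39.564517974853516 42.467742919921875 10.584111213684082 plugC [536.17281804  48.38978936 110.        ]
1 [534.72143083  49.51355028]
slot deg nan [nan nan]
[539.57468609  43.05008875 110.        ] [527.8422162   55.28117792 110.        ] -46.1920040042589<stdin>:12: RuntimeWarning: Degrees of freedom <= 0 for slice
  c *= np.true_divide(1, fact)
  c *= np.true_divide(1, fact)
```

Run:
```python
from h import *
import pickle
d=pickle.load(open("w2.pkl","rb"));s=d["img"][139:219,278:358].astype(int)
cx,cy=39.5,42.6;v,u=np.mgrid[:80,:80]
for th,rr in[(110,9),(100,9),(90,9),(120,8.5)]:
    inn=(np.hypot(u-cx,v-cy)<rr)&(s.max(2)<th)
    q=np.array([ray(d,278+x,139+y,110)[:2] for y,x in np.argwhere(inn)])
    w,V=np.linalg.eigh(np.cov(q.T));print(th,len(q),q.mean(0),"slot deg",np.degrees(np.arctan2(V[1,1],V[0,1])),w**.5)
print(s[30:56,28:52].max(2))
```

```text
110 62 [534.21478062  49.15561403] slot deg 125.67006692724756 [1.85457938 3.91569364]
100 50 [533.98479023  49.0628826 ] slot deg 127.75306014516003 [1.64836046 3.7571111 ]
90 36 [533.89387674  49.30695944] slot deg 125.46526569658194 [1.40664042 3.18814195]
120 68 [534.2564999   48.98245002] slot deg 127.97935768724423 [1.99200833 4.09252119]
[[199 201 197 200 201 201 201 200 199 202 201 198 200 200 202 201 202 202
  203 205 201 205 204 204]
 [199 201 201 199 199 201 200 201 200 200 200 200 197 201 199 200 200 202
  202 205 201 202 204 205]
 [202 203 202 200 196 196 198 193 196 198 201 201 196 193 190 194 199 197
  194 199 201 202 203 202]
 [202 196 195 192 181 176 183 184 182 189 198 203 189 161 153 167 180 173
  172 185 190 194 195 196]
 [194 180 173 170 162 159 165 170 176 178 186 185 170 133 111 122 143 150
  154 160 165 165 171 179]
 [169 163 154 154 156 162 169 172 171 173 175 171 148 112  89  97 126 141
  149 149 149 146 150 155]
 [155 152 151 152 159 169 170 174 170 160 156 153 129  96  83  98 131 155
  164 156 149 146 146 146]
 [149 149 152 154 167 173 175 174 162 137 126 
[... 1173 characters left out ...]
92 157 156 167 166 160 152 150 151 157 167 173 176 176 176 176 178
  174 198 247 254 255 255]
 [253 231 169 153 163 162 159 154 153 154 161 174 176 177 178 174 172 173
  168 205 251 255 255 255]
 [254 242 181 157 156 154 156 158 154 156 164 169 173 174 172 171 167 160
  167 220 253 255 255 255]
 [255 250 222 206 180 162 156 158 156 155 159 157 161 156 162 160 159 161
  180 236 254 255 255 255]
 [255 254 253 252 231 175 153 157 155 154 155 152 152 155 154 154 162 188
  216 241 254 255 255 255]
 [255 255 255 255 244 185 154 153 156 153 152 153 155 155 165 187 222 246
  252 254 254 255 255 255]
 [255 255 255 255 249 203 164 152 153 152 154 164 188 206 223 245 253 254
  255 255 255 255 255 255]]
```

Call:
{"method": "apply_moves", "body": {
  "increments": [
    {"gripper": 100, "delta_pos": [0.68, -3.011, 0.226], "dr": [0, 0, 0]},
    {"gripper": 100, "delta_pos": [0.68, -3.011, 0.226], "dr": [0, 0, 0]},
    {"gripper": 100, "delta_pos": [0.68, -3.011, 0.226], "dr": [0, 0, 0]},
    {"gripper": 100, "delta_pos": [0.68, -3.011, 0.226], "dr": [0, 0, 0]},
    {"gripper": 100, "delta_pos": [0.68, -3.011, 0.226], "dr": [0, 0, 0]}
  ]
}}

```text
t: 4.78
ee_pos: [491.4, -97.7, 264.4]
orientation: [0.295, 1.551, -0.295]
ft_force: [1.0, 0.3, 0.3]
width: 88.0
```

Call:
{"method": "apply_moves", "body": {
  "increments": [
    {"gripper": 100, "delta_pos": [0.68, -3.011, 0.226], "dr": [0, 0, 0]},
    {"gripper": 100, "delta_pos": [0.68, -3.011, 0.226], "dr": [0, 0, 0]},
    {"gripper": 100, "delta_pos": [0.68, -3.011, 0.226], "dr": [0, 0, 0]},
    {"gripper": 100, "delta_pos": [0.68, -3.011, 0.226], "dr": [0, 0, 0]},
    {"gripper": 100, "delta_pos": [0.68, -3.011, 0.226], "dr": [0, 0, 0]}
  ]
}}

```text
t: 5.2
ee_pos: [446.6, -242.0, 230.4]
orientation: [0.295, 1.55, -0.295]
ft_force: [0.6, -0.1, -0.1]
width: 88.3
```

Call:
{"method": "apply_moves", "body": {
  "increments": [
    {"gripper": 100, "delta_pos": [1.5, 0, 0], "dr": [0, 0, 0]},
    {"gripper": 100, "delta_pos": [1.5, 0, 0], "dr": [0, 0, 0]},
    {"gripper": 100, "delta_pos": [1.5, 0, 0], "dr": [0, 0, 0]},
    {"gripper": 100, "delta_pos": [1.5, 0, 0], "dr": [0, 0, 0]},
    {"gripper": 100, "delta_pos": [1.5, 0, 0], "dr": [0, 0, 0]}
  ]
}}

```text
t: 5.62
ee_pos: [447.1, -240.8, 155.0]
orientation: [0.296, 1.55, -0.296]
ft_force: [0.0, 0.4, -0.5]
width: 87.6
```

Run:
```python
from h import *
import pickle
o,T,d=lookstand("w3.png","w3.pkl");P=pts(d)
ok=d["range_z"]>0
b=ok&(P[...,2]>74)&(P[...,2]<95)&(np.hypot(P[...,0]-446,P[...,1]+240)<40)
print(b.sum(),cv2.minAreaRect(P[b][:,:2].astype(np.float32)))
d=pickle.load(open("top.pkl","rb"))
x=int(355/1.25);y=int(265/1.25);s=d["img"][y-9:y+10,x-9:x+10];print(s.max(2));
v,u=np.mgrid[:19,:19];
for th in(80,110,140):
    q=np.array([ray(d,x-9+b,y-9+a,110)[:2] for a,b in np.argwhere((np.hypot(u-9,v-9)<7.5)&(s.max(2)<th))])
    w,V=np.linalg.eigh(np.cov(q.T));print(th,len(q),q.mean(0),np.degrees(np.arctan2(V[1,1],V[0,1])),w**.5)
```

```text
t 5.62 tcp [ 447.1 -240.8  155. ] F [ 0.   0.4 -0.5] M [ 0.02 -0.13 -0.02] w 87.6 yaw_y 68.41 tilt [ 0. -0. -1.] q [-0.52  0.36  1.94 -0.    0.84 -1.71]
cam in tool [-154.39394213   -0.68880905  -65.45915769] 
 [[ 0.001 -0.243  0.97 ]
 [ 1.     0.001 -0.001]
 [-0.001  0.97   0.243]]
490 ((446.19683837890625, -242.62205505371094), (9.008316040039062, 32.780006408691406), 68.5079574584961)
[[220 226 223 253 253 252 251 251 251 251 251 251 252 252 254 243 222 221
  222]
 [220 238 252 252 251 251 252 252 252 252 253 253 252 252 252 254 241 224
  221]
 [238 252 252 252 252 252 253 252 252 252 254 254 254 252 253 253 254 243
  227]
 [252 252 251 252 254 250 246 245 231 228 250 249 254 255 253 253 253 255
  231]
 [252 251 252 253 251 224 219 252 235 233 247 194 226 254 255 253 253 254
  244]
 [251 251 252 253 201 239 253 255 251 254 253 157 129 218 255 253 253 253
  255]
 [252 252 255 235 204 252 255 253 189 177 143  94  85 195 245 253 252 253
  255]
 [252 252 255 218 252 255 253 193 109  80  93  73 189 255 221 253 253 253
  254]
 [251 251 254 240 253 250 193 110  88  48  63  64 255 255 227
[... 362 characters left out ...]
243 194 154 255 255 255 252 251 236 251 252 253 252 254
  255]
 [254 253 252 253 255 252 246 253 253 251 249 250 253 253 253 253 254 255
  246]
 [246 254 253 252 252 253 254 253 252 252 253 253 253 253 253 254 255 251
  198]
 [192 251 254 253 252 252 252 252 252 252 252 253 253 253 254 255 251 202
  218]
 [162 216 245 255 253 253 252 252 252 252 253 253 254 255 253 248 202 222
  220]
 [226 164 196 246 253 255 254 254 254 254 254 255 254 251 218 146 218 225
  224]]
80 14 [533.83185684  50.34753757] 128.17979313066027 [1.14060703 4.48945822]
110 24 [535.11250583  49.40856719] 133.4862565087725 [2.03556451 4.59592325]
140 29 [535.17910128  50.02732809] 129.77662882459316 [2.18390052 5.19955596]
```

Call:
{"method": "apply_moves", "body": {
  "increments": [
    {"gripper": 100, "delta_pos": [1.6, 0, 0], "dr": [0, 0, 0]},
    {"gripper": 100, "delta_pos": [1.6, 0, 0], "dr": [0, 0, 0]},
    {"gripper": 100, "delta_pos": [1.6, 0, 0], "dr": [0, 0, 0]},
    {"gripper": 100, "delta_pos": [1.6, 0, 0], "dr": [0, 0, 0]},
    {"gripper": 100, "delta_pos": [1.6, 0, 0], "dr": [0, 0, 0]}
  ]
}}

```text
t: 6.08
ee_pos: [447.6, -240.7, 75.5]
orientation: [0.295, 1.55, -0.295]
ft_force: [0.2, 0.2, 0.7]
width: 87.8
```

Call:
{"method": "apply_moves", "body": {
  "increments": [
    {"gripper": 60, "delta_pos": [0.3, 0, 0], "dr": [0, 0, 0]},
    {"gripper": 50, "delta_pos": [0.3, 0, 0], "dr": [0, 0, 0]},
    {"gripper": 40, "delta_pos": [0.3, 0, 0], "dr": [0, 0, 0]},
    {"gripper": 30, "delta_pos": [0.3, 0, 0], "dr": [0, 0, 0]},
    {"gripper": 25, "delta_pos": [0.3, 0, 0], "dr": [0, 0, 0]}
  ]
}}

```text
t: 6.5
ee_pos: [448.3, -240.5, 61.3]
orientation: [0.294, 1.549, -0.294]
ft_force: [-0.5, -0.4, -0.8]
width: 57.9
```

Call:
{"method": "apply_moves", "body": {
  "increments": [
    {"gripper": 20, "delta_pos": [0, 0, 0], "dr": [0, 0, 0]},
    {"gripper": 20, "delta_pos": [0, 0, 0], "dr": [0, 0, 0]},
    {"gripper": 20, "delta_pos": [0, 0, 0], "dr": [0, 0, 0]},
    {"gripper": 20, "delta_pos": [0, 0, 0], "dr": [0, 0, 0]},
    {"gripper": 20, "delta_pos": [0, 0, 0], "dr": [0, 0, 0]}
  ]
}}

```text
t: 6.92
ee_pos: [447.9, -240.1, 60.9]
orientation: [0.294, 1.55, -0.294]
ft_force: [1.5, -0.4, -0.3]
width: 24.8
```

Run:
```python
from h import *
st();d=ctrl.get_image("wrist");save("w4.png",d["img"][150:400,160:480],2)
P=pts(d);b=(d["range_z"]>0)&(P[...,2]>74)&(P[...,2]<92)&(np.hypot(P[...,0]-446,P[...,1]+240)<30);print(b.sum())
```

```text
t 6.92 tcp [ 447.9 -240.1   60.9] F [ 1.5 -0.4 -0.3] M [ 0.02 -0.12 -0.07] w 24.8 yaw_y 68.53 tilt [ 0. -0. -1.] q [-0.52  0.53  1.98  0.    0.63 -1.71]
1799
```

View pics/w4.png

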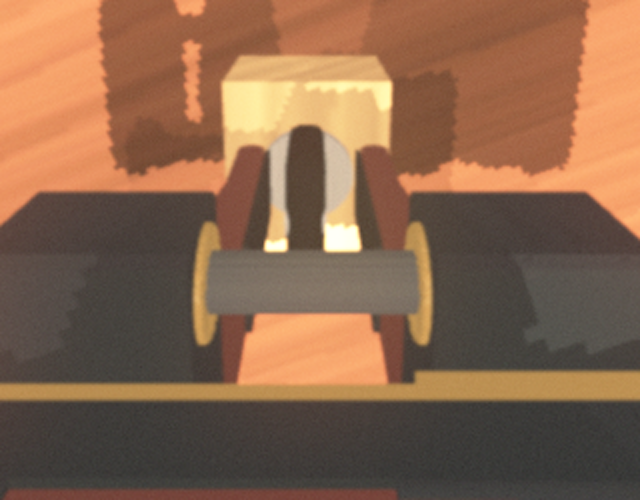

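Call:
{"method": "apply_moves", "body": {
  "increments": [
    {"gripper": 20, "delta_pos": [0, -0.09, -0.15], "dr": [0, 0, 0]},
    {"gripper": 18, "delta_pos": [0, 0, 0], "dr": [0, 0, 0]},
    {"gripper": 15, "delta_pos": [0, 0, 0], "dr": [0, 0, 0]},
    {"gripper": 13, "delta_pos": [0, 0, 0], "dr": [0, 0, 0]},
    {"gripper": 5, "delta_pos": [0, 0, 0], "dr": [0, 0, 0]}
  ]
}}

```text
t: 7.38
ee_pos: [446.0, -240.4, 60.7]
orientation: [0.294, 1.551, -0.294]
ft_force: [0.3, -0.2, -0.0]
width: 9.8
```

Call:
{"method": "apply_moves", "body": {
  "increments": [
    {"gripper": 0, "delta_pos": [0, 0, 0], "dr": [0, 0, 0]},
    {"gripper": 0, "delta_pos": [0, 0, 0], "dr": [0, 0, 0]},
    {"gripper": 0, "delta_pos": [0, 0, 0], "dr": [0, 0, 0]},
    {"gripper": 0, "delta_pos": [0, 0, 0], "dr": [0, 0, 0]},
    {"gripper": 0, "delta_pos": [0, 0, 0], "dr": [0, 0, 0]}
  ]
}}

```text
t: 7.8
ee_pos: [446.0, -240.4, 60.7]
orientation: [0.294, 1.551, -0.294]
ft_force: [-0.0, 0.0, 0.2]
width: 9.5
```

Run:
```python
from h import *
st()
```

```text
t 7.8 tcp [ 446.  -240.4   60.7] F [-0.   0.   0.2] M [-0.05 -0.09  0.01] w 9.5 yaw_y 68.53 tilt [ 0. -0. -1.] q [-0.52  0.53  1.98 -0.    0.63 -1.71]
```

Call:
{"method": "apply_moves", "body": {
  "increments": [
    {"gripper": 0, "delta_pos": [-0.6, 0, 0], "dr": [0, 0, 0]},
    {"gripper": 0, "delta_pos": [-0.8, 0, 0], "dr": [0, 0, 0]},
    {"gripper": 0, "delta_pos": [-1.2, 0, 0], "dr": [0, 0, 0]},
    {"gripper": 0, "delta_pos": [-1.5, 0, 0], "dr": [0, 0, 0]},
    {"gripper": 0, "delta_pos": [-1.7, 0, 0], "dr": [0, 0, 0]}
  ]
}}

```text
t: 8.22
ee_pos: [445.7, -240.2, 119.5]
orientation: [0.294, 1.551, -0.294]
ft_force: [0.0, -0.2, -0.5]
width: 10.0
```

Call:
{"method": "apply_moves", "body": {
  "increments": [
    {"gripper": 0, "delta_pos": [-1.5, 0, 0], "dr": [0, 0, 0]},
    {"gripper": 0, "delta_pos": [-1.5, 0, 0], "dr": [0, 0, 0]},
    {"gripper": 0, "delta_pos": [-1.5, 0, 0], "dr": [0, 0, 0]},
    {"gripper": 0, "delta_pos": [-1.5, 0, 0], "dr": [0, 0, 0]},
    {"gripper": 0, "delta_pos": [-0.7, 0, 0], "dr": [0, 0, 0]}
  ]
}}

```text
t: 8.63
ee_pos: [446.8, -240.8, 188.2]
orientation: [0.293, 1.548, -0.295]
ft_force: [0.8, -0.4, -0.4]
width: 9.9
```

Call:
{"method": "apply_moves", "body": {
  "increments": [
    {"gripper": 0, "delta_pos": [0, 3.037, -0.236], "dr": [0, 0, 0]},
    {"gripper": 0, "delta_pos": [0, 3.037, -0.236], "dr": [0, 0, 0]},
    {"gripper": 0, "delta_pos": [0, 3.037, -0.236], "dr": [0, 0, 0]},
    {"gripper": 0, "delta_pos": [0, 3.037, -0.236], "dr": [0, 0, 0]},
    {"gripper": 0, "delta_pos": [0, 3.037, -0.236], "dr": [0, 0, 0]}
  ]
}}

```text
t: 9.05
ee_pos: [490.7, -93.4, 186.0]
orientation: [0.294, 1.551, -0.294]
ft_force: [0.8, -0.7, -1.2]
width: 10.0
```

Call:
{"method": "apply_moves", "body": {
  "increments": [
    {"gripper": 0, "delta_pos": [0, 3.037, -0.236], "dr": [0, 0, 0]},
    {"gripper": 0, "delta_pos": [0, 3.037, -0.236], "dr": [0, 0, 0]},
    {"gripper": 0, "delta_pos": [0, 3.037, -0.236], "dr": [0, 0, 0]},
    {"gripper": 0, "delta_pos": [0, 3.037, -0.236], "dr": [0, 0, 0]},
    {"gripper": 0, "delta_pos": [0, 3.037, -0.236], "dr": [0, 0, 0]}
  ]
}}

```text
t: 9.47
ee_pos: [535.3, 52.5, 185.9]
orientation: [0.294, 1.551, -0.294]
ft_force: [0.3, -0.1, -0.4]
width: 9.8
```

Call:
{"method": "apply_moves", "body": {
  "increments": [
    {"gripper": 0, "delta_pos": [0, 0, 0], "dr": [0.0983, 0, 0]},
    {"gripper": 0, "delta_pos": [0, 0, 0], "dr": [0.0983, 0, 0]},
    {"gripper": 0, "delta_pos": [0, 0, 0], "dr": [0.0983, 0, 0]},
    {"gripper": 0, "delta_pos": [0, 0, 0], "dr": [0.0983, 0, 0]},
    {"gripper": 0, "delta_pos": [0, 0, 0], "dr": [0, 0, 0]}
  ]
}}

```text
t: 9.88
ee_pos: [535.0, 51.1, 185.7]
orientation: [0.603, 1.486, -0.603]
ft_force: [0.7, 0.3, -0.2]
width: 9.9
```

Run:
```python
from h import *
import pickle
st();d=ctrl.get_image("wrist");save("w5.png",d["img"],1.25)
d=pickle.load(open("top.pkl","rb"));s=d["img"][192:232,264:304];g=s.min(2)
hsv=cv2.cvtColor(s,cv2.COLOR_RGB2HSV)
for th in(230,238):
    b=((g>th)).astype(np.uint8);n,l,S,c=cv2.connectedComponentsWithStats(b);i=1+S[1:,4].argmax();q=np.argwhere(l==i)[:,::-1]
    (x,y),a,_=cv2.fitEllipse(cv2.convexHull(q.astype(np.float32)));print("ring top",th,S[i],x,y,a,ray(d,264+x,192+y,113))
b=((s[...,0].astype(int)-s[...,2]>60)).astype(np.uint8);q=np.argwhere(b)[:,::-1]
(x,y),a,_=cv2.fitEllipse(cv2.convexHull(q.astype(np.float32)));print("plug",len(q),x,y,a,ray(d,264+x,192+y,110))
A,B=ray(d,284-9+11.7,212-9+5.2,110),ray(d,284-9+5.6,212-9+12.2,110);D=A-B;print("slot",np.degrees(np.arctan2(D[1],D[0])))
```

```text
t 9.88 tcp [535.   51.1 185.7] F [ 0.7  0.3 -0.2] M [ 0.02 -0.15  0.03] w 9.9 yaw_y 45.82 tilt [-0.  0. -1.] q [ 0.07  0.36  1.86  0.    0.93 -0.73]
ring top 230 [  9  10  22  21 246] 19.476993560791016 19.854578018188477 (21.0267333984375, 21.605255126953125) [534.63846482  50.16748267 113.        ]
ring top 238 [  9  10  22  21 231] 19.534168243408203 19.866378784179688 (20.50419807434082, 21.334619522094727) [534.60590005  50.04916311 113.        ]
plug 73 19.47410011291504 19.474727630615234 (9.863971710205078, 11.651178359985352) [536.02277022  50.29654854 110.        ]
slot -43.69775412435323
```

View pics/w5.png

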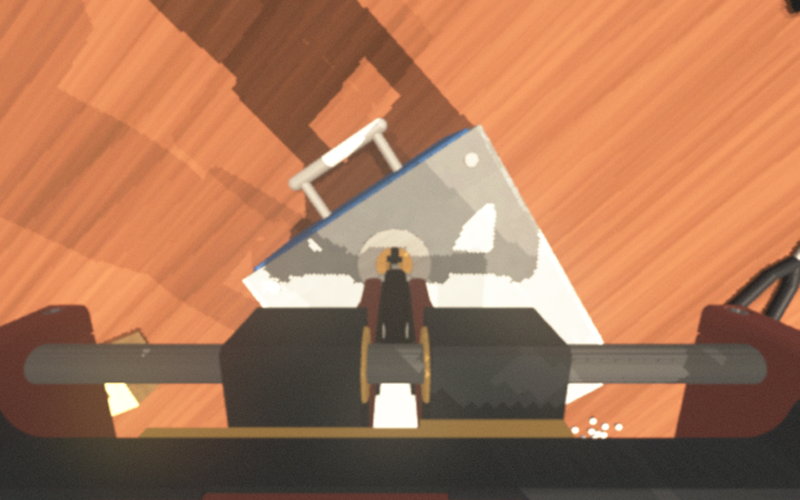

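Call:
{"method": "apply_moves", "body": {
  "increments": [
    {"gripper": 0, "delta_pos": [0.6, -0.02, 0.04], "dr": [0, 0, 0]},
    {"gripper": 0, "delta_pos": [0.6, 0, 0], "dr": [0, 0, 0]},
    {"gripper": 0, "delta_pos": [0.5, 0, 0], "dr": [0, 0, 0]},
    {"gripper": 0, "delta_pos": [0.4, 0, 0], "dr": [0, 0, 0]},
    {"gripper": 0, "delta_pos": [0.2, 0, 0], "dr": [0, 0, 0]}
  ]
}}

```text
t: 10.35
ee_pos: [534.9, 50.3, 161.6]
orientation: [0.6, 1.488, -0.601]
ft_force: [-0.3, -0.0, -1.0]
width: 10.0
```

Call:
{"method": "apply_moves", "body": {
  "increments": [
    {"gripper": 0, "delta_pos": [0.06, 0, 0], "dr": [0, 0, 0]},
    {"gripper": 0, "delta_pos": [0.06, 0, 0], "dr": [0, 0, 0]},
    {"gripper": 0, "delta_pos": [0.06, 0, 0], "dr": [0, 0, 0]},
    {"gripper": 0, "delta_pos": [0.06, 0, 0], "dr": [0, 0, 0]},
    {"gripper": 0, "delta_pos": [0.06, 0, 0], "dr": [0, 0, 0]}
  ]
}}

```text
t: 10.77
ee_pos: [535.5, 50.5, 159.8]
orientation: [0.601, 1.486, -0.6]
ft_force: [0.3, -0.1, -1.1]
width: 9.9
```

Run:
```python
from h import *
st();d=ctrl.get_image("wrist");save("w6.png",d["img"][150:300,230:400],4)
```

```text
t 10.77 tcp [535.5  50.5 159.8] F [ 0.3 -0.1 -1.1] M [-0.04 -0.15 -0.05] w 9.9 yaw_y 46.0 tilt [ 0.  0. -1.] q [ 0.07  0.39  1.88 -0.    0.87 -0.73]
```

View pics/w6.png

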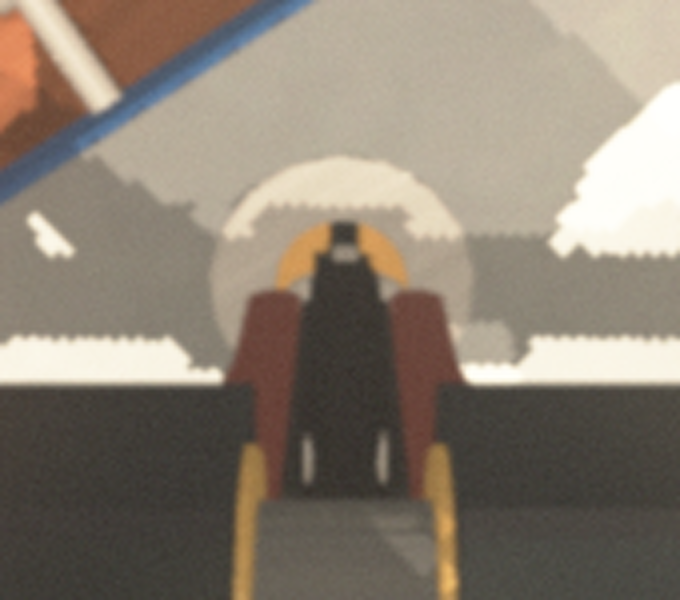

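Call:
{"method": "apply_moves", "body": {
  "increments": [
    {"gripper": 0, "delta_pos": [0.06, 0, 0], "dr": [0, 0, 0]},
    {"gripper": 0, "delta_pos": [0.06, 0, 0], "dr": [0, 0, 0]},
    {"gripper": 0, "delta_pos": [0.06, 0, 0], "dr": [0, 0, 0]},
    {"gripper": 0, "delta_pos": [0.06, 0, 0], "dr": [0, 0, 0]},
    {"gripper": 0, "delta_pos": [0.06, 0, 0], "dr": [0, 0, 0]}
  ]
}}

```text
t: 11.23
ee_pos: [535.4, 50.4, 156.6]
orientation: [0.6, 1.486, -0.6]
ft_force: [-0.3, -0.6, -0.9]
width: 10.0
```

Call:
{"method": "apply_moves", "body": {
  "increments": [
    {"gripper": 0, "delta_pos": [0.06, 0, 0], "dr": [0, 0, 0]},
    {"gripper": 0, "delta_pos": [0.06, 0, 0], "dr": [0, 0, 0]},
    {"gripper": 0, "delta_pos": [0.06, 0, 0], "dr": [0, 0, 0]},
    {"gripper": 0, "delta_pos": [0.06, 0, 0], "dr": [0, 0, 0]},
    {"gripper": 0, "delta_pos": [0.06, 0, 0], "dr": [0, 0, 0]}
  ]
}}

```text
t: 11.65
ee_pos: [535.4, 50.5, 153.6]
orientation: [0.6, 1.486, -0.6]
ft_force: [-0.6, -0.4, -0.6]
width: 9.6
```

Call:
{"method": "apply_moves", "body": {
  "increments": [
    {"gripper": 0, "delta_pos": [0.06, 0, 0], "dr": [0, 0, 0]},
    {"gripper": 0, "delta_pos": [0.06, 0, 0], "dr": [0, 0, 0]},
    {"gripper": 0, "delta_pos": [0.06, 0, 0], "dr": [0, 0, 0]},
    {"gripper": 0, "delta_pos": [0.06, 0, 0], "dr": [0, 0, 0]},
    {"gripper": 0, "delta_pos": [0.06, 0, 0], "dr": [0, 0, 0]}
  ]
}}

```text
t: 12.07
ee_pos: [535.4, 50.5, 150.6]
orientation: [0.6, 1.486, -0.6]
ft_force: [1.1, 0.4, -0.5]
width: 9.5
```

Call:
{"method": "apply_moves", "body": {
  "increments": [
    {"gripper": 0, "delta_pos": [0.03, 0, 0], "dr": [0, 0, 0]},
    {"gripper": 0, "delta_pos": [0.03, 0, 0], "dr": [0, 0, 0]},
    {"gripper": 0, "delta_pos": [0.03, 0, 0], "dr": [0, 0, 0]},
    {"gripper": 0, "delta_pos": [0.03, 0, 0], "dr": [0, 0, 0]},
    {"gripper": 0, "delta_pos": [0.03, 0, 0], "dr": [0, 0, 0]}
  ]
}}

```text
t: 12.48
ee_pos: [535.4, 50.5, 149.2]
orientation: [0.6, 1.486, -0.6]
ft_force: [-0.6, -0.3, -0.1]
width: 9.7
```

Call:
{"method": "apply_moves", "body": {
  "increments": [
    {"gripper": 0, "delta_pos": [0.03, 0, 0], "dr": [0, 0, 0]},
    {"gripper": 0, "delta_pos": [0.03, 0, 0], "dr": [0, 0, 0]},
    {"gripper": 0, "delta_pos": [0.03, 0, 0], "dr": [0, 0, 0]},
    {"gripper": 0, "delta_pos": [0.03, 0, 0], "dr": [0, 0, 0]},
    {"gripper": 0, "delta_pos": [0.03, 0, 0], "dr": [0, 0, 0]}
  ]
}}

```text
t: 12.9
ee_pos: [535.3, 50.4, 147.6]
orientation: [0.6, 1.486, -0.601]
ft_force: [-0.1, -0.9, -0.8]
width: 9.8
```

Call:
{"method": "apply_moves", "body": {
  "increments": [
    {"gripper": 0, "delta_pos": [0.03, 0, 0], "dr": [0, 0, 0]},
    {"gripper": 0, "delta_pos": [0.03, 0, 0], "dr": [0, 0, 0]},
    {"gripper": 0, "delta_pos": [0.03, 0, 0], "dr": [0, 0, 0]},
    {"gripper": 0, "delta_pos": [0.03, 0, 0], "dr": [0, 0, 0]},
    {"gripper": 0, "delta_pos": [0.03, 0, 0], "dr": [0, 0, 0]}
  ]
}}

```text
t: 13.32
ee_pos: [535.3, 50.4, 146.1]
orientation: [0.6, 1.486, -0.601]
ft_force: [-0.4, -0.7, 0.1]
width: 9.5
```

Call:
{"method": "apply_moves", "body": {
  "increments": [
    {"gripper": 0, "delta_pos": [0.08, 0, 0], "dr": [0, 0, 0]},
    {"gripper": 0, "delta_pos": [0.08, 0, 0], "dr": [0, 0, 0]},
    {"gripper": 0, "delta_pos": [0.08, 0, 0], "dr": [0, 0, 0]},
    {"gripper": 0, "delta_pos": [0.08, 0, 0], "dr": [0, 0, 0]},
    {"gripper": 0, "delta_pos": [0.08, 0, 0], "dr": [0, 0, 0]}
  ]
}}

```text
t: 13.73
ee_pos: [535.3, 50.4, 142.1]
orientation: [0.6, 1.486, -0.601]
ft_force: [-1.7, -1.4, 0.5]
width: 10.0
```

Call:
{"method": "apply_moves", "body": {
  "increments": [
    {"gripper": 0, "delta_pos": [0.08, 0, 0], "dr": [0, 0, 0]},
    {"gripper": 0, "delta_pos": [0.08, 0, 0], "dr": [0, 0, 0]},
    {"gripper": 0, "delta_pos": [0.08, 0, 0], "dr": [0, 0, 0]},
    {"gripper": 0, "delta_pos": [0.08, 0, 0], "dr": [0, 0, 0]},
    {"gripper": 0, "delta_pos": [0.08, 0, 0], "dr": [0, 0, 0]}
  ]
}}

```text
t: 14.15
ee_pos: [535.3, 50.4, 138.1]
orientation: [0.6, 1.486, -0.601]
ft_force: [-2.0, -1.8, 0.4]
width: 9.5
```

```bash
python3 -c "
from h import *
st()"
```

```text
t 14.15 tcp [535.3  50.4 138.1] F [-2.  -1.8  0.4] M [-0.28  0.11 -0.03] w 9.5 yaw_y 46.0 tilt [-0. -0. -1.] q [ 0.07  0.43  1.89 -0.    0.83 -0.73]
```

Call:
{"method": "apply_moves", "body": {
  "increments": [
    {"gripper": 0, "delta_pos": [0.07, -0.02, 0], "dr": [0, 0, 0]},
    {"gripper": 0, "delta_pos": [0.07, -0.01, 0], "dr": [0, 0, 0]},
    {"gripper": 0, "delta_pos": [0.07, 0, 0], "dr": [0, 0, 0]},
    {"gripper": 0, "delta_pos": [0.07, 0, 0], "dr": [0, 0, 0]},
    {"gripper": 0, "delta_pos": [0.07, 0, 0], "dr": [0, 0, 0]}
  ]
}}

```text
t: 14.57
ee_pos: [535.3, 50.3, 134.7]
orientation: [0.601, 1.486, -0.6]
ft_force: [0.3, -0.9, -0.8]
width: 10.1
```

Call:
{"method": "apply_moves", "body": {
  "increments": [
    {"gripper": 0, "delta_pos": [0.06, 0, 0], "dr": [0, 0, 0]},
    {"gripper": 0, "delta_pos": [0.06, 0, 0], "dr": [0, 0, 0]},
    {"gripper": 0, "delta_pos": [0.06, 0, 0], "dr": [0, 0, 0]},
    {"gripper": 0, "delta_pos": [0.05, 0, 0], "dr": [0, 0, 0]},
    {"gripper": 0, "delta_pos": [0.05, 0, 0], "dr": [0, 0, 0]}
  ]
}}

```text
t: 14.98
ee_pos: [535.3, 50.3, 131.9]
orientation: [0.601, 1.486, -0.6]
ft_force: [-0.2, 0.1, -0.2]
width: 9.8
```

Call:
{"method": "apply_moves", "body": {
  "increments": [
    {"gripper": 0, "delta_pos": [0.03, 0, 0], "dr": [0, 0, 0]},
    {"gripper": 0, "delta_pos": [0.03, 0, 0], "dr": [0, 0, 0]},
    {"gripper": 0, "delta_pos": [0.03, 0, 0], "dr": [0, 0, 0]},
    {"gripper": 0, "delta_pos": [0.03, 0, 0], "dr": [0, 0, 0]},
    {"gripper": 0, "delta_pos": [0.02, 0, 0], "dr": [0, 0, 0]}
  ]
}}

```text
t: 15.4
ee_pos: [535.2, 50.3, 130.4]
orientation: [0.6, 1.486, -0.6]
ft_force: [0.5, -0.4, -0.1]
width: 10.0
```

Home is expected near TCP z ≈ 128.7; creep down feeling for contact.

Call:
{"method": "apply_moves", "body": {
  "increments": [
    {"gripper": 0, "delta_pos": [0.025, 0, 0], "dr": [0, 0, 0]},
    {"gripper": 0, "delta_pos": [0.025, 0, 0], "dr": [0, 0, 0]},
    {"gripper": 0, "delta_pos": [0.02, 0, 0], "dr": [0, 0, 0]},
    {"gripper": 0, "delta_pos": [0.02, 0, 0], "dr": [0, 0, 0]},
    {"gripper": 0, "delta_pos": [0.02, 0, 0], "dr": [0, 0, 0]}
  ]
}}

```text
t: 15.82
ee_pos: [535.2, 50.2, 129.4]
orientation: [0.6, 1.486, -0.6]
ft_force: [-0.1, 0.1, -0.8]
width: 9.9
```

Call:
{"method": "apply_moves", "body": {
  "increments": [
    {"gripper": 0, "delta_pos": [0.01, 0, 0], "dr": [0, 0, 0]},
    {"gripper": 0, "delta_pos": [0.01, 0, 0], "dr": [0, 0, 0]},
    {"gripper": 0, "delta_pos": [0.01, 0, 0], "dr": [0, 0, 0]},
    {"gripper": 0, "delta_pos": [0.01, 0, 0], "dr": [0, 0, 0]},
    {"gripper": 0, "delta_pos": [0.01, 0, 0], "dr": [0, 0, 0]}
  ]
}}

```text
t: 16.23
ee_pos: [535.2, 50.3, 128.9]
orientation: [0.601, 1.486, -0.6]
ft_force: [0.3, 0.4, -1.0]
width: 9.9
```

Call:
{"method": "apply_moves", "body": {
  "increments": [
    {"gripper": 0, "delta_pos": [0.01, 0, 0], "dr": [0, 0, 0]},
    {"gripper": 0, "delta_pos": [0.01, 0, 0], "dr": [0, 0, 0]},
    {"gripper": 0, "delta_pos": [0.01, 0, 0], "dr": [0, 0, 0]},
    {"gripper": 0, "delta_pos": [0.01, 0, 0], "dr": [0, 0, 0]},
    {"gripper": 0, "delta_pos": [0.01, 0, 0], "dr": [0, 0, 0]}
  ]
}}

```text
t: 16.65
ee_pos: [535.2, 50.2, 128.6]
orientation: [0.6, 1.486, -0.6]
ft_force: [-2.3, -0.7, 6.1]
width: 10.1
```

Call:
{"method": "apply_moves", "body": {
  "increments": [
    {"gripper": 0, "delta_pos": [0.01, 0, 0], "dr": [0, 0, 0]},
    {"gripper": 0, "delta_pos": [0.01, 0, 0], "dr": [0, 0, 0]},
    {"gripper": 0, "delta_pos": [0.01, 0, 0], "dr": [0, 0, 0]},
    {"gripper": 0, "delta_pos": [0, 0, 0], "dr": [0, 0, 0]},
    {"gripper": 0, "delta_pos": [0, 0, 0], "dr": [0, 0, 0]}
  ]
}}

```text
t: 17.07
ee_pos: [535.2, 50.2, 128.6]
orientation: [0.601, 1.486, -0.6]
ft_force: [-2.4, -0.8, 6.9]
width: 10.1
```

Call:
{"method": "apply_moves", "body": {
  "increments": [
    {"gripper": 0, "delta_pos": [-0.02, 0, 0], "dr": [0, 0, 0]},
    {"gripper": 0, "delta_pos": [0, 0, 0], "dr": [0.03, 0, 0]},
    {"gripper": 0, "delta_pos": [0, 0, 0], "dr": [0.04, 0, 0]},
    {"gripper": 0, "delta_pos": [0, 0, 0], "dr": [0.04, 0, 0]},
    {"gripper": 0, "delta_pos": [0, 0, 0], "dr": [0.04, 0, 0]}
  ]
}}

```text
t: 17.48
ee_pos: [535.4, 50.2, 128.6]
orientation: [0.718, 1.448, -0.718]
ft_force: [-2.0, -0.9, 5.9]
width: 9.5
```

```bash
python3 -c "
from h import *
st()"
```

```text
t 17.48 tcp [535.4  50.2 128.6] F [-2.  -0.9  5.9] M [-0.12  0.23  0.05] w 9.5 yaw_y 37.3 tilt [ 0.001 -0.    -1.   ] q [ 0.07  0.44  1.89 -0.    0.81 -0.58]
```

Call:
{"method": "apply_moves", "body": {
  "increments": [
    {"gripper": 0, "delta_pos": [0, 0, 0], "dr": [0.03, 0, 0]},
    {"gripper": 0, "delta_pos": [0, 0, 0], "dr": [0.03, 0, 0]},
    {"gripper": 0, "delta_pos": [0, 0, 0], "dr": [0.03, 0, 0]},
    {"gripper": 0, "delta_pos": [0, 0, 0], "dr": [0.03, 0, 0]},
    {"gripper": 0, "delta_pos": [0, 0, 0], "dr": [0.03, 0, 0]}
  ]
}}

```text
t: 17.9
ee_pos: [535.5, 50.2, 128.7]
orientation: [0.832, 1.405, -0.832]
ft_force: [-1.5, -0.2, 3.9]
width: 9.6
```

```bash
cat >> h.py <<'E'
def drawer():
    d=ctrl.get_image("top");s=d["img"];hsv=cv2.cvtColor(s,cv2.COLOR_RGB2HSV)
    b=cv2.inRange(hsv,(95,80,20),(130,255,255));b[:, :230]=0;b[:200]=0;b[270:]=0;b[:,340:]=0
    print("blue px",(b>0).sum(),"mean",np.argwhere(b).mean(0).round(1));return d
E
python3 -c "
from h import *
st();drawer()
import pickle
s=pickle.load(open('top.pkl','rb'));ctrl.get_image=lambda n:s
drawer()"
```

```text
t 17.9 tcp [535.5  50.2 128.7] F [-1.5 -0.2  3.9] M [0.   0.07 0.19] w 9.6 yaw_y 28.75 tilt [ 0.001 -0.    -1.   ] q [ 0.07  0.44  1.89 -0.    0.81 -0.43]
blue px 0 mean [nan nan]
blue px 452 mean [236.4 281.6]h.py:28: RuntimeWarning: Mean of empty slice.
  print("blue px",(b>0).sum(),"mean",np.argwhere(b).mean(0).round(1));return d
  ret = um.true_divide(
```

Call:
{"method": "apply_moves", "body": {
  "increments": [
    {"gripper": 0, "delta_pos": [0, 0, 0], "dr": [0.02, 0, 0]},
    {"gripper": 0, "delta_pos": [0, 0, 0], "dr": [0.02, 0, 0]},
    {"gripper": 0, "delta_pos": [0, 0, 0], "dr": [0, 0, 0]},
    {"gripper": 0, "delta_pos": [0, 0, 0], "dr": [0, 0, 0]},
    {"gripper": 0, "delta_pos": [0, 0, 0], "dr": [0, 0, 0]}
  ]
}}

```text
t: 18.37
ee_pos: [535.5, 50.2, 128.7]
orientation: [0.861, 1.393, -0.861]
ft_force: [-1.2, 0.3, 6.2]
width: 10.0
```

```bash
python3 -c "
from h import *
st();d=ctrl.get_image('wrist');save('w7.png',d['img'],1)"
```

```text
t 18.37 tcp [535.5  50.2 128.7] F [-1.2  0.3  6.2] M [-0.04  0.13  0.1 ] w 10.0 yaw_y 26.57 tilt [ 0.001 -0.    -1.   ] q [ 0.07  0.44  1.89 -0.    0.81 -0.39]
```

View pics/w7.png

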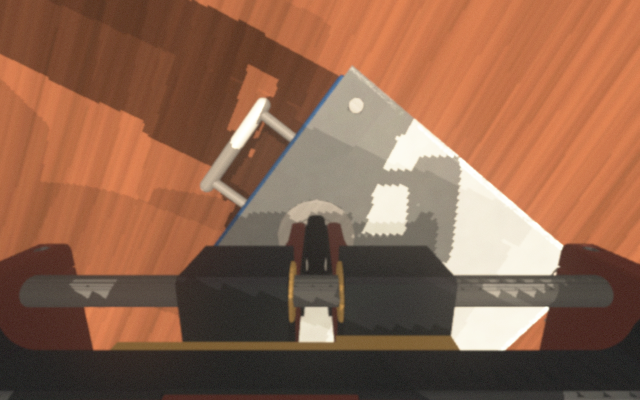

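```bash
cat >> h.py <<'E'
def wd():
    d=ctrl.get_image("wrist");P=pts(d).reshape(-1,3)[d["range_z"].ravel()>0];a=np.radians(-11.1)
    X=(P[:,:2]-[587.7,40.3])@[np.cos(a),np.sin(a)];Y=(P[:,:2]-[587.7,40.3])@[-np.sin(a),np.cos(a)]
    m=(P[:,2]>35)&(P[:,2]<100)&(X<-95)&(X>-230)&(abs(Y)<85);print("handle px",m.sum(),"front x",np.percentile(X[m],[3,10,50]).round(1))
E
python3 -c "
from h import *
wd()"
```

```text
handle px 2292 front x [-139.5 -138.1 -131.9]
```

Call:
{"method": "apply_moves", "body": {
  "increments": [
    {"gripper": 0, "delta_pos": [0, 0, 0], "dr": [0.02, 0, 0]},
    {"gripper": 0, "delta_pos": [0, 0, 0], "dr": [0.02, 0, 0]},
    {"gripper": 0, "delta_pos": [0, 0, 0], "dr": [0.02, 0, 0]},
    {"gripper": 0, "delta_pos": [0, 0, 0], "dr": [0, 0, 0]},
    {"gripper": 0, "delta_pos": [0, 0, 0], "dr": [0, 0, 0]}
  ]
}}

```text
t: 18.88
ee_pos: [535.6, 50.3, 128.6]
orientation: [0.907, 1.373, -0.906]
ft_force: [-0.8, -0.2, 5.2]
width: 9.9
```

```bash
python3 -c "
from h import *
st();wd()"
```

```text
t 18.88 tcp [535.6  50.3 128.6] F [-0.8 -0.2  5.2] M [-0.05  0.04  0.09] w 9.9 yaw_y 23.13 tilt [ 0.001  0.    -1.   ] q [ 0.07  0.44  1.89 -0.    0.81 -0.33]
handle px 7034 front x [-179.6 -176.3 -129.9]
```

Call:
{"method": "apply_moves", "body": {
  "increments": [
    {"gripper": 0, "delta_pos": [0, 0, 0], "dr": [0, 0, 0]},
    {"gripper": 0, "delta_pos": [0, 0, 0], "dr": [0, 0, 0]},
    {"gripper": 0, "delta_pos": [0, 0, 0], "dr": [0, 0, 0]},
    {"gripper": 0, "delta_pos": [0, 0, 0], "dr": [0, 0, 0]},
    {"gripper": 0, "delta_pos": [0, 0, 0], "dr": [0, 0, 0]}
  ]
}}

```text
t: 19.35
ee_pos: [535.6, 50.3, 128.7]
orientation: [0.907, 1.373, -0.906]
ft_force: [-1.3, -0.5, 4.9]
width: 10.1
```

Call:
{"method": "apply_moves", "body": {
  "increments": [
    {"gripper": 20, "delta_pos": [0, 0, 0], "dr": [0, 0, 0]},
    {"gripper": 35, "delta_pos": [0, 0, 0], "dr": [0, 0, 0]},
    {"gripper": 45, "delta_pos": [0, 0, 0], "dr": [0, 0, 0]},
    {"gripper": 45, "delta_pos": [0, 0, 0], "dr": [0, 0, 0]},
    {"gripper": 45, "delta_pos": [0, 0, 0], "dr": [0, 0, 0]}
  ]
}}

```text
t: 19.77
ee_pos: [535.1, 50.2, 128.1]
orientation: [0.907, 1.373, -0.908]
ft_force: [0.9, -0.5, 0.1]
width: 37.9
```

```bash
python3 -c "
from h import *
st();wd()"
```

```text
t 19.77 tcp [535.1  50.2 128.1] F [ 0.9 -0.5  0.1] M [-0.04 -0.08  0.04] w 37.9 yaw_y 23.08 tilt [-0.  0. -1.] q [ 0.07  0.44  1.89  0.    0.81 -0.33]
handle px 7196 front x [-182.1 -178.6 -132.4]
```

Call:
{"method": "apply_moves", "body": {
  "increments": [
    {"gripper": 45, "delta_pos": [-0.5, 0, 0], "dr": [0, 0, 0]},
    {"gripper": 45, "delta_pos": [-1, 0, 0], "dr": [0, 0, 0]},
    {"gripper": 45, "delta_pos": [-1.5, 0, 0], "dr": [0, 0, 0]},
    {"gripper": 45, "delta_pos": [-2, 0, 0], "dr": [0, 0, 0]},
    {"gripper": 45, "delta_pos": [-2, 0, 0], "dr": [0, 0, 0]}
  ]
}}

```text
t: 20.23
ee_pos: [535.0, 50.2, 199.6]
orientation: [0.908, 1.373, -0.908]
ft_force: [1.9, 0.5, -0.1]
width: 39.3
```

Call:
{"method": "apply_moves", "body": {
  "increments": [
    {"gripper": 45, "delta_pos": [-1.5, 0, 0], "dr": [0, 0, 0]},
    {"gripper": 45, "delta_pos": [-1, 0, 0], "dr": [0, 0, 0]},
    {"gripper": 45, "delta_pos": [0, 0, 0], "dr": [0, 0, 0]},
    {"gripper": 45, "delta_pos": [0, 0, 0], "dr": [0, 0, 0]},
    {"gripper": 45, "delta_pos": [0, 0, 0], "dr": [0, 0, 0]}
  ]
}}

```text
t: 20.65
ee_pos: [534.6, 50.2, 222.6]
orientation: [0.907, 1.374, -0.908]
ft_force: [-1.0, 0.5, -0.3]
width: 39.6
```

```bash
python3 -c "
from h import *
st();wd();d=ctrl.get_image('wrist');save('w8.png',d['img'],1);P=pts(d)
b=(d['range_z']>0)&(P[...,2]>140)&(P[...,2]<160)&(np.hypot(P[...,0]-535,P[...,1]-50)<25)
print(b.sum(),np.median(P[b][:,2]),P[b].max(0),cv2.minAreaRect(P[b][:,:2].astype(np.float32)))"
```

```text
t 20.65 tcp [534.6  50.2 222.6] F [-1.   0.5 -0.3] M [ 0.  -0.1 -0. ] w 39.6 yaw_y 23.08 tilt [-0.001 -0.    -1.   ] q [ 0.07  0.31  1.83 -0.    1.01 -0.33]
handle px 3058 front x [-182.8 -179.8 -132.6]
510 150.87930613058262 [545.89287694  64.52465003 153.32440831] ((535.7828979492188, 48.78968811035156), (9.82129192352295, 33.09579086303711), 23.21554946899414)
```

View pics/w8.png

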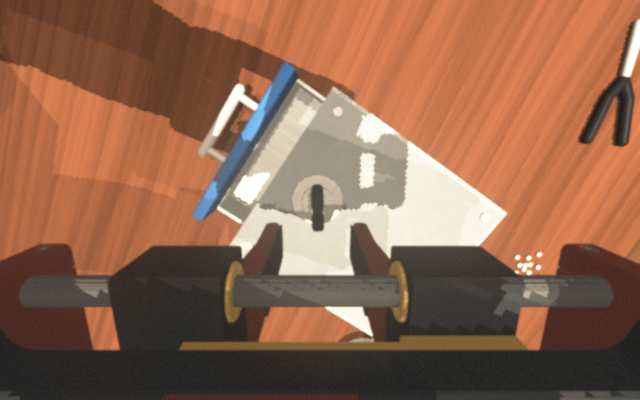

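Drawer is open (blue front at about (245,140)). The key stands in the lock at (318,205), with its bow top at z ≈ 151 against 151 expected when home. The gripper is clear of everything.

```bash
python3 -c "
from workcell import ctrl
print(ctrl.close_job())"
```

```text
the job is handed in; nothing more can be done
None
```

The key is in the lock, fully home and released, and the drawer is open. I handed the job in at about 20.7 s of the 64 s allowed; no verdict is reported.

- **Insertion:** I took the key from its stand and set its angle to the slot as seen in the images, about 0.57 rad clockwise of the unit's x axis. It dropped in at the first try. It came to rest at the expected height with a 7 N push, the highest force any reading showed (limit 30 N).
- **Turning:** I turned it clockwise in small steps. The drawer was still shut at about 0.91 rad and had sprung open by about 0.97 rad, so the key never came near the hard stop.
- **Last checks:** The drawer front had moved about 43 mm. The top of the bow stood at 150.9 mm, against 151 mm expected when home, and within about 2 mm of the lock's axis. The gripper was about 90 mm above the key and touching nothing. The arm did not go near the mug, lens or card case, though I did not measure them again.
- **What disagreed:** The wrist camera read 2 to 3 mm off from the fixed cameras along the jaws. I cancelled this by comparing key and lock in the same view. My check of the drawer from the top camera failed, probably because the arm was in the way, so I used the wrist camera's depth instead.

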